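Snap the lid onto the spice tub in the kitchen drawer

ROBOT

A 6-joint arm with a two-finger parallel gripper is mounted at the origin on the work surface. World frame = base frame: x ahead of the robot, y to its left, z up, the work surface at z = 0. Lengths are in mm, angles in rad, forces in N, time in s.
With the tool pointing down it reaches from about 350 to 875 mm from the base axis. Payload 4.2 kg.
Tool frame: the origin (TCP) lies between the finger pads; the fingertips stand 11 mm ahead of it and the grasp point (between the pads) lies 8 mm behind it; z points along the fingers, y is the direction in which the jaws open and shut (so a half turn about z gives the same grasp; the last joint's range is limited). The gripper opens to 85 mm and grips with 20 to 120 N. Pads are 22 mm wide; open, the fingers measure 114 mm over their backs; the gripper's body (76 mm by 85 mm) begins 54 mm behind the grasp point. The pads swing forward as they close: fully open they stand 13 mm farther back than shut.
Start: joints at [-0.981, 0.385, 0.008, 0, -1.194, -0.259], TCP at [203.015, -591.087, 242.312] pointing down, gripper open.
Joint ranges: [-3.14, 3.14], [-1.21, 2.06], [-1.07, 1.41], [-3.16, 2.05], [-2.99, -0.16], [-3.1, 3.1]. Speed limits (rad/s): [2.79, 2.79, 3.14, 3.14, 3.14, 3.14].

INTERFACE

Orientations are given as a unit quaternion [x, y, z, w].
In Python, from bench import * gives the robot as it stands. The module is installed in compiled form; this text tells all that it offers.
- The arm moves only by the tool drive_tool, never from a script. Its argument "increments" is a list of rows, each a list of 3 entries, a list of its own where there are three numbers: the gripper command: -1 is shut, 1 is fully open, values between are in proportion, then the shift along the tool's x, y, z scaled (see below), then the turn about the tool's z scaled (see below). In form: [[hand, [tx, ty, tz], turn], ...]. A call has 1 to 20 rows; each row shifts and turns the commanded pose from where the row before left it, along the tool's axes as they then stand; what a row does not reach is not made up. The controller multiplies each number of a shift by 0.3 m and each number of a turn by 2 rad. A row lasts 1/8 s, in which the tool goes at most 62.5 mm and 10.7 degrees, less where a joint would pass 70% of its speed; a pose out of reach is approached as far as the arm can. A call with a number of a shift or a turn outside -1 to 1 is refused whole. A call with a gripper value outside its range is refused whole. The fingers move at their own pace and stop on an object; the grip force is fixed at half the most. Time passes only in rows, so rows that do not move let the fingers close. It gives the time, the measured TCP pose, the force and the opening at its end, in the units of the state.
- read_state(): the state, without advancing time (a new reading comes with each control period).
- get_image(name): name is "side" or "top" or "wrist"; returns the picture (384x512x3 uint8, red, green, blue); there is no depth.
- calibration(name): a dict with "fovy" (degrees; the focal length in pixels is half the picture's height over the tangent of half this angle, whatever the lens; pixels are square), "cx", "cy" (the principal point, pixels), "k1" (the pictures are not rectified: a ray, as slopes to the right and down, at radius r is drawn at 1 + k1 r^2 times it, then the intrinsics apply), "R" (3x3) and "t" (3): a world point X has camera coordinates R X + t. Camera axes: x right, y down, z forward; pixel columns grow to the right and rows downward; lengths in mm; the calibration is good to about 2 mm. A picture is of the moment at which its call begins: read the wrist's pose just before it. calibration takes no time and is no camera call; for the wrist camera it gives the pose at the moment of the call.
- job_done(): hands the job in, once; it reports no verdict.
The state is a dict: "clock": time; "joints": joint angles; "joint_vel": joint speeds; "joint_efforts": joint torques, N m; "position": TCP position; "ee_rot": TCP orientation; "contact_force": force on the tool from outside, world axes, zero at the start; "wrist_torque": the same for the moment, N m; "gripper_width": finger opening in mm.
Only numpy, scipy, OpenCV 4.12 (cv2) and the standard library are available. Lean on these libraries where they do the work, as an engineer would, in place of code of your own. Each camera call takes 0.05 s, during which the arm holds its last target.

TASK

The round stoneware tub in the open drawer has lost its lid. Pick up the lid that fits it, the smaller of the two round knobbed lids lying loose in the drawer, set it on the tub and press it down until it snaps fully home, flush on the rim. Let go of it with the tub standing upright on the drawer floor, and leave the larger lid where it lies.

Things in the scene. Friction and masses are not known exactly. Their poses are not given: they have to be found in the camera images.
- tub: open round stoneware tub, grey-beige, loose, upright on the drawer floor (level, at z = 0.012). Outer diameter 96 mm, height 62, wall 5, 0.35 kg. Origin: centre of its underside, z up; rim 62 mm above it. Just inside the mouth three sprung lugs reach in to 33 mm from the axis; a lid pushed straight down with about 5 to 9 N gets past them and they then hold it.
- lid: smaller lid, off-white plastic, 50 g, round, lying plug down. Origin: centre of the plug's underside, z up. Plug 52 mm diameter below, 72 at its widest, 26 deep; disc 96 mm diameter, 26 to 31 mm above the origin; knob 26 mm diameter, 31 to 59 mm above. Set on the tub it stands 10 mm proud; pressed home the disc is flush on the rim, its origin 36 mm above the tub's. Side play 7 mm, self-centring.
- big_lid: larger lid of the same shape and off-white plastic, 80 g, too big for the tub: not to be used. Disc 126 mm diameter, the same knob and heights as the smaller lid. Origin: centre of the plug's underside, z up.

How it is judged (in metres and radians):
On the way:
1. the lid is lowered by the fingers onto the tub's mouth (within 15 mm of its centre, no more than 30 mm above home), not dropped (z of lid in the frame of tub below 0.066 m and horizontal distance between lid and tub below 0.015 m and contact force between the fingers and lid above 0.5 N), for 0.1 s.
At the end, for the whole second after the job is handed in: the smaller lid is snapped home on the tub (its origin at most 40 mm above the tub's origin, flush being 36; centred within 10 mm; level with the rim within 7 degrees) and at rest; the tub stands upright (within 10 degrees) on the drawer floor; the larger lid is within 40 mm of where it lay (z of lid in the frame of tub below 0.04 m and horizontal distance between lid and tub below 0.01 m and angle between the z axis of lid and the z axis of tub, either way round below 0.12 rad and angle between tub's own z axis and vertical below 0.17 rad and height (world z) of tub between 0.006 and 0.022 m and linear speed of lid below 0.02 m/s and distance of big_lid from where it was at the start of the episode below 0.04 m); the robot touches nothing.
It fails at once if the larger lid is carried off or knocked away (more than 40 mm) (distance of big_lid from where it was at the start of the episode above 0.04 m).
It also fails if it takes over 38 s, if anything falls off the work surface, if the arm or the gripper's body presses on something with over 40 N, if the wrist force passes 120 N, or if a joint passes its speed limit or range.

## Working session

There is one attempt and no reset: what is moved stays moved. The work goes in short steps, Python scripts to look and compute and a tool call to move; the robot and the scene stay as the last step left them, time stands still between calls to the robot, and variables do not carry over. Pictures are saved under pics/ and viewed, and the job is handed in when it is done.

Besides the shell and the picture viewer there is one more tool, called after "Emit:" as a command line: name --argument value ..., lists and objects as JSON in quotes. drive_tool: Moves the arm, as the interface text tells. Shifts and turns lie within -1 to 1; 1 stands for 0.3 m of shift or 2 rad of turn. Its arguments: {"type":"object","properties":{"increments":{"type":"array"}},"required":["increments"]}

```bash
mkdir -p pics; python3 - <<'E'
from bench import *
import cv2
s=read_state();print(s)
for n in("side","top","wrist"):
    cv2.imwrite(f"pics/{n}0.png",get_image(n)[:,:,::-1]);c=calibration(n);print(n,c)
E
```

```text
{'clock': 0.0, 'joints': array([-9.81402514e-01,  3.85578878e-01,  6.63065130e-03, -5.25935076e-04,
       -1.19402949e+00, -2.58628110e-01]), 'joint_vel': array([-0.00170861, -0.0010945 ,  0.00196877, -0.00048134, -0.00087424,
        0.00050495]), 'joint_efforts': array([-2.62035755e-04, -3.92285550e+01,  1.88397181e+01,  4.18632209e+00,
       -4.65781748e-03,  4.70092552e-07]), 'position': array([ 202.83547971, -590.56964287,  241.20599413]), 'ee_rot': array([-1.64534174e-01,  9.86370750e-01,  1.09466827e-03, -2.25960526e-04]), 'contact_force': array([ 0.49094517, -0.61687381, -0.29574887]), 'wrist_torque': array([-0.0100093 ,  0.01848613,  0.03524042]), 'gripper_width': 85.547443111883}
side {'fovy': 49.66161300260978, 'cx': 253.58864228383808, 'cy': 184.91837489527148, 'k1': 0.00020441993139263864, 'R': array([[-0.85257859, -0.52200444,  0.02492231],
       [-0.30153693,  0.45242368, -0.83927844],
       [ 0.42683163, -0.72306582, -0.54313035]]), 't': array([436.66851942, 216.7568623 , 724.4295141 ])}
top {'fovy': 51.13568612703462, 'cx': 261.94906968380985, 'cy': 187.14034052209274, 'k1': -0.09489930055678375, 'R': array([[ 7.97720749e-04, -9.99738011e-01,  2.28751580e-02],
       [-9.95127883e-01, -3.04887515e-03, -9.85454272e-02],
       [ 9.85893529e-02, -2.26850958e-02, -9.94869602e-01]]), 't': array([-14.8235588 , 527.45627889, 923.68011343])}
wrist {'fovy': 65.0666176692886, 'cx': 249.477266850159, 'cy': 189.92304210677258, 'k1': -0.04398544778315947, 'R': array([[-3.25268516e-01,  9.45621283e-01,  8.84055369e-04],
       [ 8.99713612e-01,  3.09189473e-01,  3.08086490e-01],
       [ 2.91059801e-01,  1.01006232e-01, -9.51357942e-01]]), 't': array([624.68964139, -39.29387949, 381.24679252])}
```

View pics/top0.png

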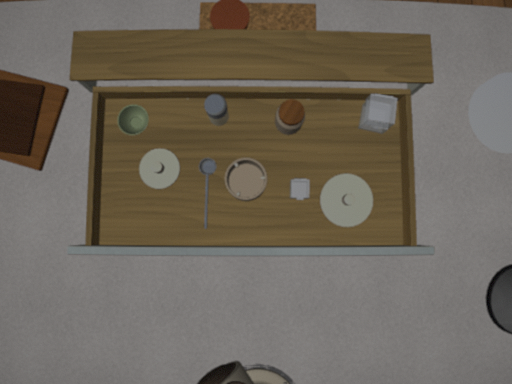

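View pics/side0.png

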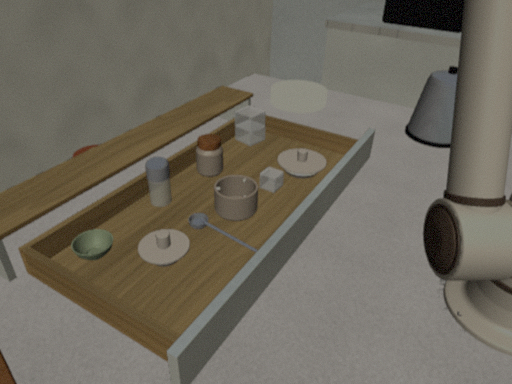

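View pics/wrist0.png

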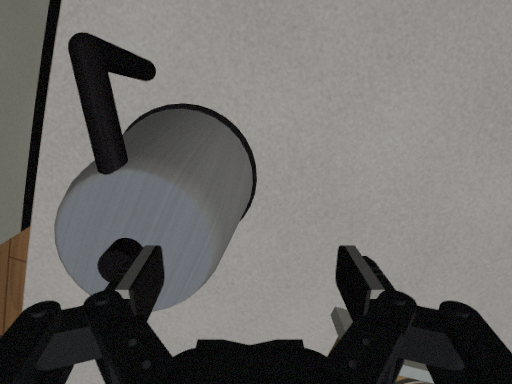

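```bash
cat > h.py <<'E'
import numpy as np,cv2
from bench import *
def ray(c,u,v):
    f=192/np.tan(np.radians(c['fovy'])/2)
    d=np.array([(u-c['cx'])/f,(v-c['cy'])/f]);s=d.copy()
    for _ in range(20): s=d/(1+c['k1']*(s@s))
    R=np.array(c['R']);t=np.array(c['t'])
    return -R.T@t, R.T@np.array([s[0],s[1],1])
def onz(c,u,v,z):
    o,d=ray(c,u,v); return o+d*(z-o[2])/d[2]
def proj(c,X):
    f=192/np.tan(np.radians(c['fovy'])/2)
    p=np.array(c['R'])@np.array(X)+np.array(c['t']);s=p[:2]/p[2];s=s*(1+c['k1']*(s@s))
    return np.array([c['cx'],c['cy']])+f*s
def circ(P):
    P=np.array(P)[:,:2];A=np.c_[2*P,np.ones(len(P))];x=np.linalg.lstsq(A,(P**2).sum(1),rcond=None)[0]
    return x[:2],np.sqrt(x[2]+x[:2]@x[:2])
E
python3 - <<'E'
from h import *
im=cv2.imread("pics/top0.png");c=calibration("top")
for box in((130,140,190,200),(305,160,385,240)):
    x0,y0,x1,y1=box;g=im[y0:y1,x0:x1]
    m=(g[:,:,0].astype(int)>95).astype('uint8')
    n,l,st,ce=cv2.connectedComponentsWithStats(m);k=1+np.argmax(st[1:,4]);print(st[k],ce[k]+[x0,y0])
    ct=max(cv2.findContours((l==k).astype('uint8'),0,1)[0],key=cv2.contourArea)[:,0]+[x0,y0]
    print(circ([onz(c,u,v,43-2) for u,v in ct]))
cv2.imwrite("pics/topz.png",cv2.resize(im[80:260,60:440],None,fx=2.1,fy=2.1,interpolation=cv2.INTER_CUBIC))
s=cv2.imread("pics/side0.png");cv2.imwrite("pics/sidez.png",cv2.resize(s[110:310,50:340],None,fx=2.7,fy=2.7,interpolation=cv2.INTER_CUBIC))
for u,v in((100,95),(405,95),(95,245),(408,245)):print(onz(c,u,v,60))
E
```

```text
[   9    9   41   40 1240] [158.84274194 168.20080645]
(array([570.05570346, 228.12452435]), np.float64(46.46808948748932))
[  15   14   53   53 2191] [346.16567777 199.85942492]
(array([ 497.00667851, -211.21623801]), np.float64(61.67995521477996))
[741.91870609 370.20734597  60.        ]
[ 747.31903004 -356.13354163   60.        ]
[390.89356715 366.20958001  60.        ]
[ 391.24725791 -349.63046773   60.        ]
```

View pics/topz.png

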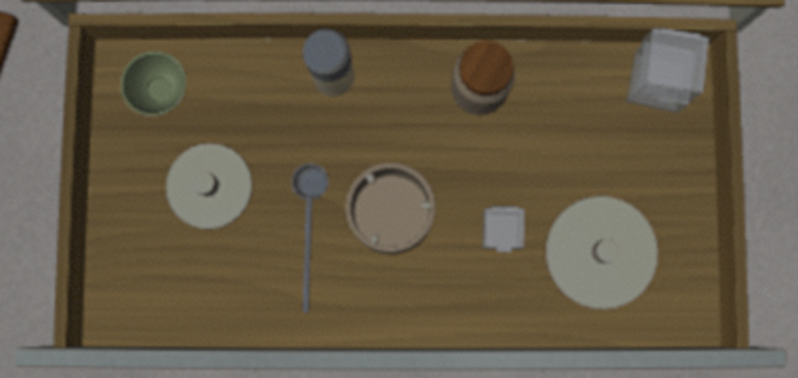

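View pics/sidez.png

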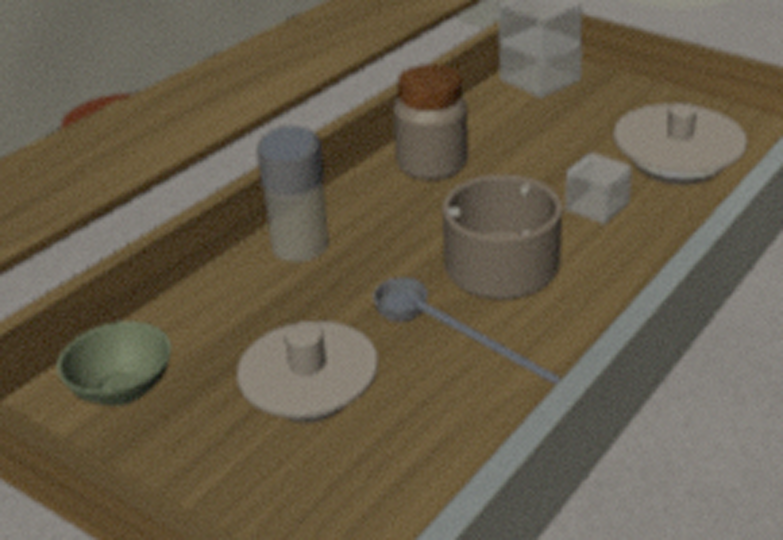

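Emit:
drive_tool --increments '[[1,[-0.12,0.13,0],0],[1,[-0.13,0.137,0],0],[1,[-0.13,0.137,0],0],[1,[-0.13,0.137,0],0],[1,[-0.13,0.137,0],0],[1,[-0.13,0.137,0],0],[1,[-0.13,0.137,0],0],[1,[-0.13,0.137,0],0],[1,[-0.13,0.137,0],0],[1,[-0.13,0.137,0],0],[1,[-0.13,0.137,0],0],[1,[-0.13,0.137,0],0],[1,[-0.13,0.137,0],0],[1,[-0.13,0.137,0],0],[1,[-0.13,0.137,0],0],[1,[-0.1,0.137,0],0],[1,[0,0,0],0],[1,[0,0,0],0]]'

```text
clock: 2.4
position: [568.5, 227.3, 241.7]
ee_rot: [-0.165, 0.986, -0.0, -0.001]
contact_force: [-0.0, 0.1, -0.2]
gripper_width: 85.5
```

```bash
python3 - <<'E'
from h import *
im=cv2.imread("pics/top0.png");c=calibration("top");cs=calibration("side")
g=cv2.resize(im,None,fx=4,fy=4,interpolation=cv2.INTER_CUBIC)
# radial edge search for tub rim in top view, sat-based
hsv=cv2.cvtColor(g,cv2.COLOR_BGR2HSV)
gr=cv2.GaussianBlur(hsv[:,:,1].astype('float32'),(0,0),3)
P=[]
for a in np.arange(0,2*np.pi,.1):
    r=np.arange(16,27,.25);u=245.9+r*np.cos(a);v=179.3+r*np.sin(a)
    val=gr[np.round(v*4+1.5).astype(int),np.round(u*4+1.5).astype(int)]
    k=np.argmax(np.gradient(val));P.append(onz(c,u[k],v[k],74))
ce,rr=circ(P);d=np.linalg.norm(np.array(P)[:,:2]-ce,axis=1)-rr;P=[p for p,q in zip(P,d) if abs(q)<3];print("tub",circ(P),len(P))
ce=circ(P)[0]
s=cv2.imread("pics/side0.png");S=cv2.resize(s,None,fx=2,fy=2)
t=np.arange(0,6.3,.1)
for (x,y),r,z in((ce,48,74),((570,228),48,43),((570,228),13,71)):
  for a in t:
    for cc,I in((cs,S),(c,g)):
      p=proj(cc,[x+r*np.cos(a),y+r*np.sin(a),z]);k=2 if I is S else 4
      cv2.circle(I,tuple(int(q) for q in np.round(p*k+k/2-.5)),1,(0,0,255),-1)
cv2.imwrite("pics/ov1.png",np.hstack([S[280:560,140:540],g[560:880,480:1120][::,:][:280,:400]]))
r=read_state();print(r['clock'],r['position'],r['ee_rot'],r['joints'])
cv2.imwrite("pics/wrist1.png",get_image("wrist")[:,:,::-1])
cw=calibration("wrist")
I=cv2.imread("pics/wrist1.png")
for a in t:
    p=proj(cw,[570+48*np.cos(a),228+48*np.sin(a),43]);cv2.circle(I,tuple(int(q) for q in p),1,(0,0,255),-1)
cv2.imwrite("pics/wrist1o.png",I)
E
```

```text
tub (array([542.268641  ,  24.56175897]), np.float64(48.706955580631096)) 63
2.4 [568.4579404  227.32402566 241.70556415] [-1.64729255e-01  9.86338502e-01 -3.04079728e-04 -7.34495963e-04] [ 6.44423323e-01  3.64185128e-01 -2.49436630e-02 -1.48228874e-04
 -1.18325151e+00 -1.88419640e+00]
```

View pics/ov1.png

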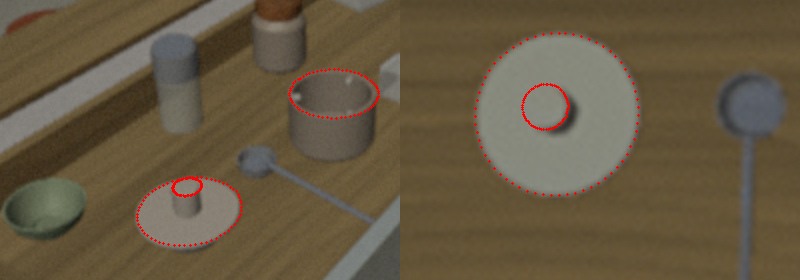

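View pics/wrist1o.png

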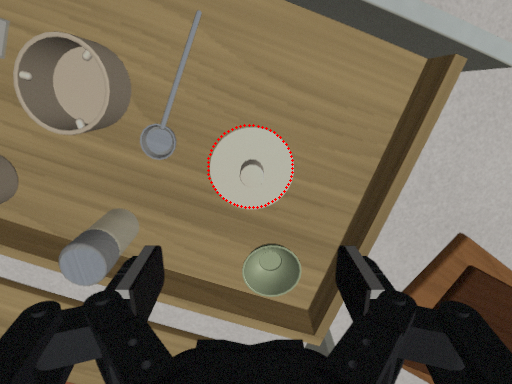

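Emit:
drive_tool --increments '[[1,[-0.005,0,0.12],0],[1,[0,0,0.15],0],[1,[0,0,0.15],0],[1,[0,0,0.1],0],[1,[0,0,0.06],0],[1,[0,0,0.03],0],[1,[0,0,0],0],[1,[0,0,0],0]]'

```text
clock: 3.45
position: [571.0, 228.2, 60.6]
ee_rot: [-0.165, 0.986, 0.0, 0.001]
contact_force: [0.5, -0.9, -0.3]
gripper_width: 85.4
```

Emit:
drive_tool --increments '[[-1,[0,0,0],0],[-1,[0,0,0],0],[-1,[0,0,0],0],[-1,[0,0,0],0],[-1,[0,0,0],0],[-1,[0,0,0],0],[-1,[0,0,0],0],[-1,[0,0,0],0]]'

```text
clock: 4.45
position: [570.6, 228.4, 59.7]
ee_rot: [-0.165, 0.986, 0.0, 0.0]
contact_force: [-0.2, 1.7, 4.2]
gripper_width: 23.7
```

```bash
python3 - <<'E'
from h import *
r=read_state();print(r['clock'],r['position'],r['ee_rot'],r['contact_force'],r['gripper_width'])
a=get_image("wrist");b=get_image("side")
cv2.imwrite("pics/g1.png",np.hstack([a[120:,:400],b[120:,50:450]])[:,:,::-1])
E
```

```text
4.45 [570.64473802 228.37669544  59.6664426 ] [-1.64746258e-01  9.86335880e-01  1.51836073e-04  4.23566554e-04] [-0.19152853  1.69695737  4.22868858] 23.669946901516305
```

View pics/g1.png

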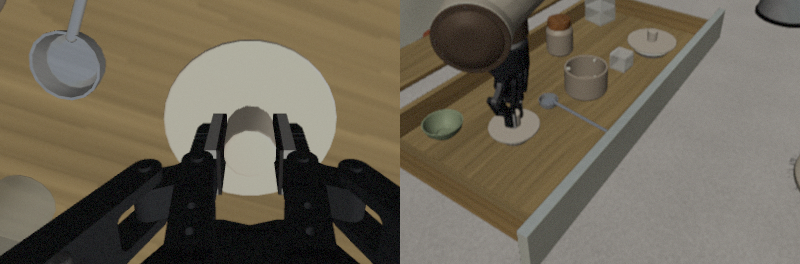

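Emit:
drive_tool --increments '[[-1,[0,0,-0.03],0],[-1,[0,0,-0.1],0],[-1,[0,0,-0.12],0],[-1,[0,0,-0.1],0],[-1,[0,0,0],0],[-1,[0,0,0],0],[-1,[0,0,0],0]]'

```text
clock: 5.42
position: [569.5, 227.6, 162.6]
ee_rot: [-0.165, 0.986, -0.001, -0.002]
contact_force: [-1.1, 0.1, 0.3]
gripper_width: 24.2
```

```bash
python3 - <<'E'
from h import *
r=read_state();print(r['clock'],r['position'],r['ee_rot'],r['contact_force'],r['gripper_width'])
a=get_image("wrist");b=get_image("side");cv2.imwrite("pics/g2raw.png",b[:,:,::-1])
cv2.imwrite("pics/g2.png",np.hstack([a[120:,:400],b[50:314,50:450]])[:,:,::-1])
E
```

```text
5.425 [569.51765334 227.56340812 162.64837056] [-1.64503159e-01  9.86375107e-01 -6.15827333e-04 -1.57447133e-03] [-1.12418131  0.10887333  0.28878311] 24.23194903885637
```

View pics/g2.png

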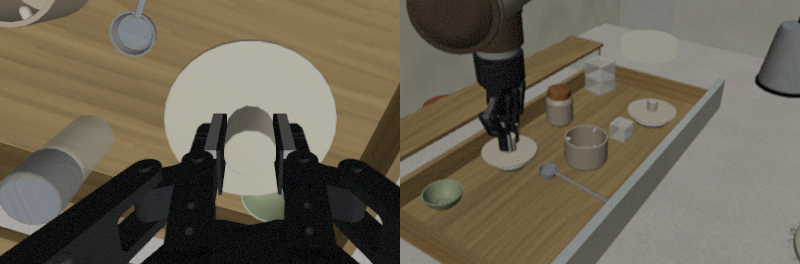

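Emit:
drive_tool --increments '[[-1,[0.03,-0.06,0],0],[-1,[0.06,-0.12,0],0],[-1,[0.06,-0.12,0],0],[-1,[0.06,-0.12,0],0],[-1,[0.06,-0.12,0],0],[-1,[0.034,-0.071,0],0],[-1,[0,0,0],0],[-1,[0,0,0],0],[-1,[0,0,0],0]]'

```text
clock: 6.65
position: [543.7, 25.8, 164.2]
ee_rot: [-0.165, 0.986, 0.0, 0.0]
contact_force: [-1.3, 0.3, -0.6]
gripper_width: 24.0
```

```bash
python3 - <<'E'
from h import *
r=read_state();print(r['clock'],r['position'],r['ee_rot'],r['contact_force'],r['gripper_width'])
p=r['position'];s=get_image("side");cs=calibration("side");a=get_image("wrist");cw=calibration("wrist")
I=cv2.resize(s[:,:,::-1],None,fx=2,fy=2);W=np.ascontiguousarray(a[:,:,::-1])
for (x,y,z),rad,col in(((p[0],p[1],p[2]-47.7+31),48,(0,0,255)),((542.3,24.5,74),48,(0,255,0))):
  for t in np.arange(0,6.3,.08):
    X=[x+rad*np.cos(t),y+rad*np.sin(t),z]
    cv2.circle(I,tuple(int(q) for q in proj(cs,X)*2+.5),1,col,-1);cv2.circle(W,tuple(int(q) for q in proj(cw,X)),1,col,-1)
cv2.imwrite("pics/g3.png",np.hstack([I[160:500,300:700],W[:340,60:460]]))
E
```

```text
6.65 [543.74083627  25.7617194  164.24875631] [-1.65116489e-01  9.86274071e-01  9.22836494e-06  3.71105219e-05] [-1.34452588  0.29502004 -0.57289125] 23.975594313061826
```

View pics/g3.png

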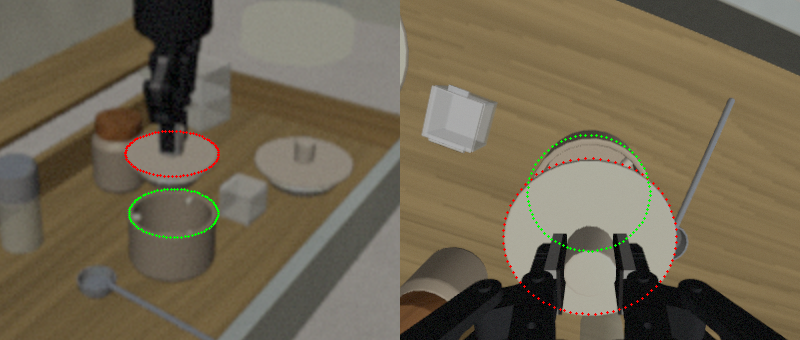

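Emit:
drive_tool --increments '[[-1,[0.004,-0.002,0.04],0],[-1,[0,0,0.07],0],[-1,[0,0,0.05],0],[-1,[0,0,0.02],0],[-1,[0,0,0.005],0],[-1,[0,0,0.005],0],[-1,[0,0,0],0],[-1,[0,0,0],0]]'

```text
clock: 7.75
position: [543.0, 24.4, 107.8]
ee_rot: [-0.165, 0.986, 0.0, 0.001]
contact_force: [-1.6, 2.1, 1.9]
gripper_width: 23.9
```

```bash
python3 - <<'E'
from h import *
r=read_state();print(r['clock'],r['position'],r['ee_rot'],r['contact_force'],r['gripper_width'])
s=get_image("side");a=get_image("wrist")
I=cv2.resize(s[:,:,::-1],None,fx=2,fy=2)
cv2.imwrite("pics/g4.png",np.hstack([I[200:540,300:700],a[:340,60:460,::-1]]))
E
```

```text
7.75 [543.03328521  24.4163191  107.83271392] [-1.64719653e-01  9.86340205e-01  1.33811365e-04  6.46147139e-04] [-1.57005443  2.0541456   1.88503142] 23.87758090704211
```

View pics/g4.png

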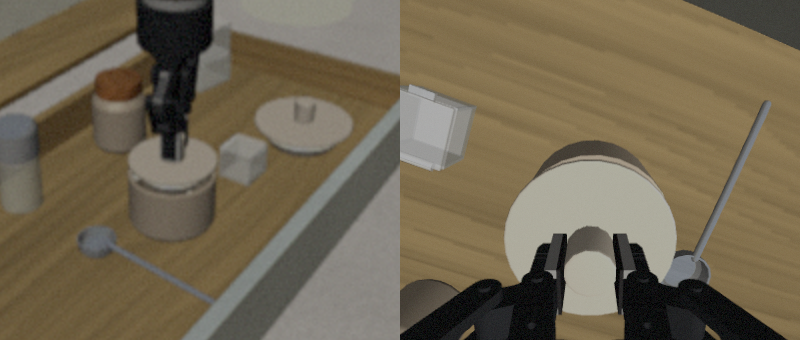

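Emit:
drive_tool --increments '[[-1,[0,0,0.006],0],[-1,[0,0,0.006],0],[-1,[0,0,0.006],0],[-1,[0,0,0.006],0],[-1,[0,0,0],0],[-1,[0,0,0],0]]'

```text
clock: 8.6
position: [542.4, 24.0, 99.4]
ee_rot: [-0.164, 0.986, 0.0, -0.0]
contact_force: [0.5, 0.8, -2.5]
gripper_width: 24.0
```

Emit:
drive_tool --increments '[[-1,[0,0,0.006],0],[-1,[0,0,0.006],0],[-1,[0,0,0.004],0],[-1,[0,0,0],0],[-1,[0,0,0],0]]'

```text
clock: 9.22
position: [542.3, 24.1, 95.7]
ee_rot: [-0.165, 0.986, -0.0, -0.0]
contact_force: [-3.7, 1.4, 5.4]
gripper_width: 24.3
```

Emit:
drive_tool --increments '[[-1,[0,0,0.005],0],[-1,[0,0,0.005],0],[-1,[0,0,0],0],[-1,[0,0,0],0]]'

```text
clock: 9.72
position: [542.3, 24.2, 95.5]
ee_rot: [-0.165, 0.986, -0.0, 0.0]
contact_force: [-10.1, 3.9, 21.1]
gripper_width: 24.5
```

```bash
python3 - <<'E'
from h import *
r=read_state();print(r['clock'],r['position'],r['ee_rot'],r['contact_force'],r['gripper_width'])
s=get_image("side");a=get_image("wrist")
I=cv2.resize(s[:,:,::-1],None,fx=2,fy=2)
cv2.imwrite("pics/g5.png",np.hstack([I[200:540,300:700],a[:340,60:460,::-1]]))
E
```

```text
9.725 [542.30891751  24.21329354  95.53334703] [-1.65184615e-01  9.86262621e-01 -2.91768270e-04  3.40927286e-05] [-10.05859398   3.90312687  21.13296788] 24.531336464116208
```

View pics/g5.png

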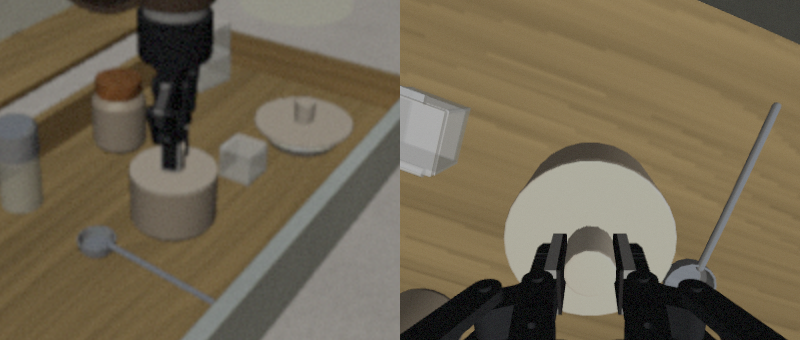

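Emit:
drive_tool --increments '[[-1,[0,0,-0.008],0],[-1,[0,0,0],0],[1,[0,0,0],0],[1,[0,0,0],0],[1,[0,0,0],0],[1,[0,0,0],0],[1,[0,0,0],0],[1,[0,0,0],0],[1,[0,0,0],0]]'

```text
clock: 10.95
position: [542.7, 24.2, 94.7]
ee_rot: [-0.165, 0.986, -0.0, 0.0]
contact_force: [0.4, 0.8, 0.2]
gripper_width: 85.0
```

Emit:
drive_tool --increments '[[1,[0,0,-0.03],0],[1,[0,0,-0.08],0],[1,[0,0,-0.15],0],[1,[0,0,-0.15],0],[1,[0,0,-0.08],0],[1,[0,0,0],0],[1,[0,0,0],0],[1,[0,0,0],0]]'

```text
clock: 11.95
position: [542.0, 24.0, 240.3]
ee_rot: [-0.165, 0.986, -0.0, -0.001]
contact_force: [0.1, -0.5, -0.2]
gripper_width: 85.2
```

```bash
python3 - <<'E'
from h import *
r=read_state();print(r['clock'],r['position'],r['contact_force'],r['gripper_width'])
s=get_image("side");cs=calibration("side");a=get_image("wrist");cw=calibration("wrist")
I=cv2.resize(s[:,:,::-1],None,fx=2,fy=2);W=np.ascontiguousarray(a[:,:,::-1])
for (x,y,z),rad,col in(((542,24.3,79),48,(0,0,255)),((542,24.3,107),13,(0,255,0)),((497,-211.2,43),63,(255,0,0))):
  for t in np.arange(0,6.3,.16):
    X=[x+rad*np.cos(t),y+rad*np.sin(t),z]
    cv2.circle(I,tuple(int(q) for q in proj(cs,X)*2+.5),1,col,-1);cv2.circle(W,tuple(int(q) for q in proj(cw,X)),1,col,-1)
cv2.imwrite("pics/g6.png",np.hstack([I[200:540,300:700],W[:340,60:460]]))
E
```

```text
11.95 [542.00116466  24.04781507 240.32452416] [ 0.14163604 -0.52723449 -0.19230743] 85.24905282524153
```

View pics/g6.png

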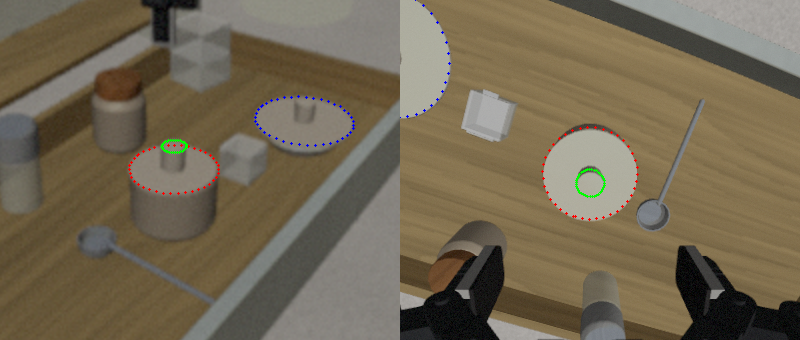

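```bash
python3 -c "
from bench import *
print(job_done())"
```

```text
the job is handed in; nothing more can be done
None
```

I picked up the smaller lid by its knob, lowered it onto the tub in the gripper and pressed it home. I then let go, raised the arm clear and handed the job in at about 12 s of the allowed 38 s.

- **Snap:** the press stopped hard with the TCP at z = 95.5 mm, against 95.7 mm expected for a flush fit. The upward force was 21 N, above the 5 to 9 N the lugs need.
- **Final pictures:** from the side and wrist cameras, the lid looks level, flush and centred on the tub's predicted position, within about 2 mm. The tub stands upright, and the larger lid is still on its starting outline.
- **Gripper:** it is open and about 130 mm or more above the lid, with the measured force near zero, so it touches nothing.
- **Disagreement:** the gripper read about 24 mm while holding the 26 mm knob, but the hold was steady and level throughout.

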